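# Meter two dowel pins out of a two-step dosing cup

## Robot

A 7-joint arm with a two-finger parallel gripper is mounted at the origin on a cart in front of the work surface, level with it; the furniture and walls round the work are solid. World frame = base frame: x ahead of the robot, y to its left, z up, the work surface at z = 0. Lengths are in m, angles in rad, forces in N, time in s.
With the tool pointing down it reaches from about 0.4 to 0.9 m from the base axis. Payload 5.5 kg.
Tool frame: the origin (TCP) lies at the very end of the fingers, on their centre line; the grasp point (between the pads) lies 19 mm behind it (r.grip_point_offset is the distance from the TCP to the grasp point, in m); z points along the fingers, y is the line along which they close (so a half turn about z gives the same grasp; the last joint's range is limited). The gripper opens to 85 mm and grips with 20 to 120 N. Pads are 22 mm wide; open, the fingers measure 114 mm over their backs; the gripper's body (76 mm by 85 mm) begins 54 mm behind the grasp point. The pads swing forward as they close: fully open they stand 13 mm farther back than shut.
Start: joints at [-1.05, 0.501, -0.427, 1.55, 0.221, 1.138, -0.21], TCP at [0.166, 0.629, 0.231] pointing down, gripper open.
Joint ranges: [-2.88, 2.88], [-0.31, 2.03], [-1.54, 1.56], [0.2, 2.42], [-1.41, 4.55], [0.19, 2.02], [-2.57, 2.57]. Speed limits (rad/s): [2.57, 2.57, 3.14, 3.14, 3.14, 3.14, 3.14].

## Interface

Orientations are given as a rotation vector (axis times angle).
In Python, from cell import r, cams, job_done gives the robot as it stands.
- The arm moves only by the tool drive_tool, never from a script. Its arguments are lists of equal length, an entry for each row: "delta_rot": the turn, a rotation vector about the tool's x, y, z normalised to -1 to 1, where 1 is 90 degrees, a list of three; "slide": the shift along the tool's x, y, z normalised to -1 to 1, where 1 is 100 mm, a list of three; "fingers": the gripper command: -1 is fully open, 1 is shut, values between are in proportion. A call has exactly 10 rows; each row is the pose to reach, as a shift and turn from the pose commanded when the call began, along the tool's axes at that moment; what a row does not reach only later rows make up. A row lasts 1/12 s, in which the tool goes at most 41.7 mm and 7.16 degrees, less where a joint would pass 70% of its speed; a pose out of reach is approached as far as the arm can. A call with a number of a shift or a turn outside -1 to 1 is refused whole. A call with a gripper value outside its range is refused whole. The fingers move at their own pace and stop on an object; "force" is the grip in N (left out, the last holds). Time passes only in rows, so rows that repeat a pose let the fingers close, or fill a call up. It gives the time, the measured TCP pose, the force, the opening and the grip force at its end, in the units of the state.
- r.sense(): the state, without advancing time (a new reading comes with each control period).
- cams.camera(name): name is "scene" or "top" or "wrist"; returns a dict with "image" (400x640x3 uint8, red, green, blue), "vertical_fov" (degrees; the focal length in pixels is half the picture's height over the tangent of half this angle, whatever the lens; pixels are square), "cx", "cy" (the principal point, pixels), "rvec" (rotation vector, rad) and "tvec" (3), from world to camera coordinates, as OpenCV has them. Camera axes: x right, y down, z forward; pixel columns grow to the right and rows downward; lengths in m; the calibration is good to about 2 mm. A picture is of the moment at which its call begins. There is no depth.
- job_done(): hands the job in; it is judged then, once.
The state is a dict: "time": time; "joint_pos": joint angles; "joint_velocities": joint speeds; "joint_efforts": joint torques, N m; "eef_pos": TCP position; "tcp_rot": TCP orientation; "ft_force": force on the tool from outside, world axes, zero at the start; "torque": the same for the moment, N m; "grip_width": finger opening in m; "grip_force": force on a finger pad.
Only numpy, scipy, OpenCV 4.12 (cv2) and the standard library are available. Lean on these libraries where they do the work, as an engineer would, in place of code of your own. Each camera call takes 0.05 s, during which the arm holds its last target. There are 200 camera calls.

## Task

The grey two-step cup holds four steel dowel pins: two in the front step beside its ramp spout, two behind the sill. Pick it up, tip it slowly over the shallow square tray until the two front pins roll out into the tray, hold that angle for a second with the rear two still in the cup, then stand the cup upright back where it was, pins aboard, and let go. Leave the white screw cup and the black tin where they stand.

Things in the scene. Friction and masses are not known exactly. Their poses are not given: they have to be found in the camera images.
- dosing_cup: Grey plastic two-step cup: open-topped box 105 mm long (x), 44 mm wide (y), 42 mm high, 120 to 195 g empty; origin under its floor at mid-length, z up. Grip across its flat parallel side walls (44 mm over the outside, 42 mm high for x = -32 to 51 mm) at x = 0, near its balance point. Inside 38 mm wide, floor 4 mm thick. Front (spout) at -x.
- spout_lip (a point): Middle of the spout's lip on dosing_cup, at x = -53, z = 19 mm in its frame. The front end is no wall but a flat ramp rising at 30 degrees from the floor (x = -27 mm) to this lip. Turned about the cup's y axis so that the lip goes down, the front pins roll out one after the other from about 30 degrees of tilt on; they fall and run some cm ahead of the lip.
- sill (a point): Middle of the top of the sill inside dosing_cup, at x = 10, z = 16 mm in its frame: a 4 mm thick, 12 mm high cross wall between the front step (x = -27 to 8 mm) and the rear step (x = 12 to 48 mm). It keeps the rear pins in up to about 70 degrees of tilt.
- front_pin_a: Bare steel dowel pin, 16 mm diameter, 36 mm long, 57 g; origin at its centre, y along its axis. At the start it lies across the front step (nearer the sill) of dosing_cup, axis along the cup's y, and can roll.
- front_pin_b: Bare steel dowel pin, 16 mm diameter, 36 mm long, 57 g; origin at its centre, y along its axis. At the start it lies across the front step (nearer the spout) of dosing_cup, axis along the cup's y, and can roll.
- rear_pin_a: Bare steel dowel pin, 16 mm diameter, 36 mm long, 57 g; origin at its centre, y along its axis. At the start it lies across the rear step (nearer the sill) of dosing_cup, axis along the cup's y, and can roll.
- rear_pin_b: Bare steel dowel pin, 16 mm diameter, 36 mm long, 57 g; origin at its centre, y along its axis. At the start it lies across the rear step (nearer the rear wall) of dosing_cup, axis along the cup's y, and can roll.
- tray: Shallow square open tray of pale aluminium, 160 x 160 mm, walls 4 mm thick, on a black rubber base; its rim is 52 mm and its inner floor 26 mm above the bench; fixed to the bench; origin at the centre of its underside.
- screw_cup: Small round white cup with screws, 52 mm across, 34 mm high. A bystander, loose; origin at the centre of its underside. Leave it alone.
- wool_tin: Round black tin with brass wool, 62 mm across, 36 mm high. A bystander, loose; origin at the centre of its underside. Leave it alone.
Things that resemble listed ones, but are neither listed nor needed, are in the scene too. Leave any blue look-alike of the dosing_cup alone.

How it is judged:
By the outcome, as a careful person would: the job done as asked, in the order asked, and still so for the second after the job is handed in, with the robot touching nothing.
It also fails if it takes over 61 s, if anything falls off the work surface, if the arm or the gripper's body presses on something with over 40 N, if the wrist force passes 120 N, or if a joint passes its speed limit or range.

## Working session

There is one attempt and no reset: what is moved stays moved. The work goes in short steps, Python scripts to look and compute and a tool call to move; the robot and the scene stay as the last step left them, time stands still between calls to the robot, and variables do not carry over. Pictures are saved under pics/ and viewed, at most 10 in all, crops included, and the job is handed in when it is done.

Besides the shell and the picture viewer there is one more tool, called after "Call:" as name(argument=value, ...) on one line, values as JSON. drive_tool: Moves the arm, as the interface text tells. Scaled input: -1 to 1 covers 100 mm each way for a shift and 90 degrees each way for a turn. Its arguments: {"type":"object","properties":{"delta_rot":{"type":"array","items":{"type":"array","items":{"type":"number","minimum":-1,"maximum":1}}},"slide":{"type":"array","items":{"type":"array","items":{"type":"number","minimum":-1,"maximum":1}}},"fingers":{"type":"array","items":{"type":"number"}},"force":{"type":"number"}},"required":["delta_rot","slide","fingers"]}

```bash
ls; mkdir -p pics; cat > h.py <<'E'
import numpy as np, cv2, pickle
from cell import r, cams, job_done
def snap(n):
    c=cams.camera(n); return c
def ray(c,u,v,z):
    f=200/np.tan(np.radians(c["vertical_fov"])/2)
    R=cv2.Rodrigues(np.array(c["rvec"],float))[0]; t=np.array(c["tvec"],float)
    d=R.T@np.array([(u-c["cx"])/f,(v-c["cy"])/f,1]); o=-R.T@t
    return o+d*(z-o[2])/d[2]
def save(n,im): cv2.imwrite("pics/"+n,cv2.cvtColor(im,cv2.COLOR_RGB2BGR))
E
python3 - <<'E'
from h import *
for n in("top","scene"):
    c=snap(n); pickle.dump(c,open(n+".pkl","wb")); save(n+"0.png",c["image"])
    R=cv2.Rodrigues(np.array(c["rvec"],float))[0]; print(n,c["vertical_fov"],-R.T@np.array(c["tvec"]))
s=r.sense();print(s["eef_pos"],s["tcp_rot"],s["time"],s["grip_width"],r.grip_point_offset)
E
```

```text
pics
top 53.87076805259307 [ 0.38648985 -0.04788916  0.95234901]
scene 51.37344954197732 [ 0.12198034 -0.68675744  0.82632777]
[0.16560233 0.62789695 0.23037421] [-4.03716456e-01 -3.11526576e+00  2.73794555e-03] 0.1 0.08536873986122849 0.0187
```

View pics/top0.png

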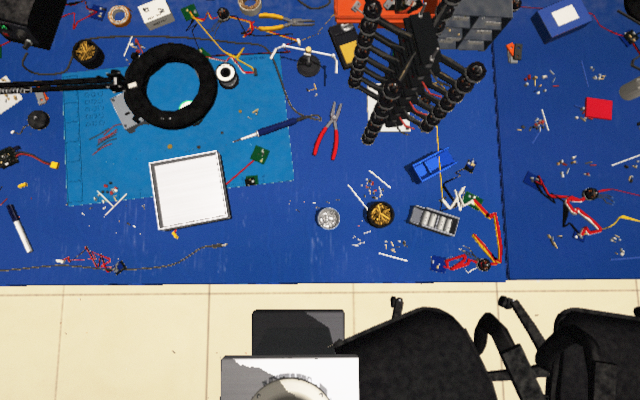

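View pics/scene0.png

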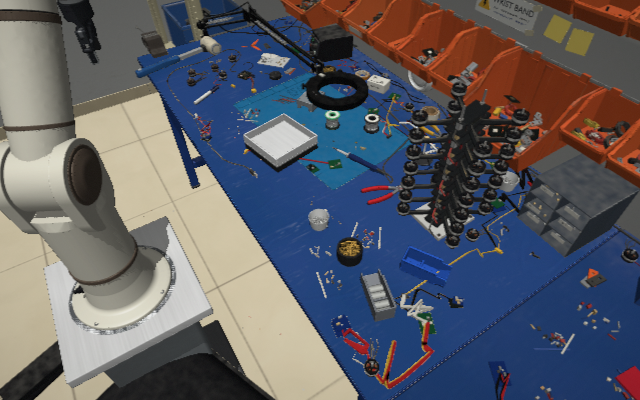

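The grey cup is at (434,220) in top and (377,295) in scene. Look-alikes are the blue cup at (432,165) in top and the grey drawer cabinet at (470,30). The tray is at (190,190), the white screw cup at (328,217) and the wool tin at (379,214). By the description I choose the grey one at (434,220), and will check it in a close crop.

```bash
python3 - <<'E'
from h import *
c=pickle.load(open("top.pkl","rb")); im=c["image"]
save("crop1.png",np.hstack([cv2.resize(im[190:250,395:475],None,fx=5,fy=5,interpolation=cv2.INTER_CUBIC),cv2.resize(pickle.load(open("scene.pkl","rb"))["image"][260:335,345:425],(400,300),interpolation=cv2.INTER_CUBIC)[:300]]))
for n,u,v,z in[("cup",434,220,.042),("screw",328,217,.034),("tin",379,214,.036),("blue",432,165,.042)]: print(n,ray(c,u,v,z).round(3))
for u,v in[(149,162),(219,150),(230,217),(161,230)]: print("tray",ray(c,u,v,.052).round(3))
hsv=cv2.cvtColor(im,cv2.COLOR_RGB2HSV); m=((hsv[...,1]<70)&(hsv[...,2]>60)).astype(np.uint8)*255
k=np.zeros_like(m);k[195:245,400:465]=m[195:245,400:465]
cs,_=cv2.findContours(k,cv2.RETR_EXTERNAL,2); b=max(cs,key=cv2.contourArea); q=cv2.boxPoints(cv2.minAreaRect(b)); print(q)
for p in q: print(ray(c,*p,.042).round(4))
E
```

```text
cup [ 0.464 -0.337  0.042]
screw [ 0.473 -0.09   0.034]
tin [ 0.48  -0.21   0.036]
blue [ 0.595 -0.338  0.042]
tray [0.601 0.325 0.052]
tray [0.63  0.164 0.052]
tray [0.472 0.135 0.052]
tray [0.443 0.291 0.052]
[[408.47852 221.8579 ]
 [414.76007 202.48976]
 [460.1236  217.20226]
 [453.84204 236.57039]]
[ 0.4604 -0.2769  0.042 ]
[ 0.5058 -0.2933  0.042 ]
[ 0.4708 -0.3985  0.042 ]
[ 0.4257 -0.3814  0.042 ]
```

View pics/crop1.png

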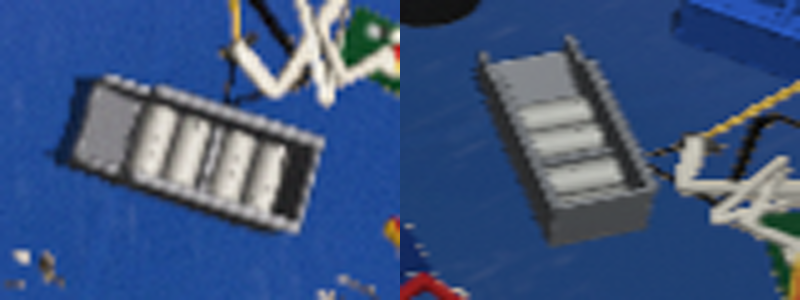

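The crop shows a grey cup with two pins, the sill, then two more pins. The ramp spout is at the left of the top view, facing world +y. That is the right one.

```bash
cat >> h.py <<'E'
from scipy.spatial.transform import Rotation as Rn
def down(psi):  # tool y heading psi (deg), z down
    p=np.radians(psi); y=np.array([np.cos(p),np.sin(p),0]); z=np.array([0,0,-1.]); return np.column_stack([np.cross(y,z),y,z])
def plan(wps): # list of (pos,R): print end-of-call slide and delta_rot
    for (p,R),(q,S) in zip(wps,wps[1:]):
        print("slide",(R.T@(np.array(q)-p)/.1).round(2),"rot",(Rn.from_matrix(R.T@S).as_rotvec()/(np.pi/2)).round(3))
E
python3 - <<'E'
from h import *
c=pickle.load(open("top.pkl","rb"))
for z in(.1,.2,.3): print(z,ray(c,370,140,z).round(3),ray(c,170,128,z).round(3))
N=12
w=[]
for i in range(N+1):
    s=i/N; a=np.radians(75.2+s*(-36.2-75.2)); rr=.65+s*(.575-.65)
    w.append(([rr*np.cos(a),rr*np.sin(a),.23-.03*s],down(75.2+s*(-18.4-75.2))))
plan(w)
E
```

```text
0.1 [ 0.639 -0.182  0.1  ] [0.667 0.263 0.1  ]
0.2 [ 0.61  -0.167  0.2  ] [0.634 0.227 0.2  ]
0.3 [ 0.58  -0.151  0.3  ] [0.601 0.19  0.3  ]
slide [-1.04 -0.15  0.03] rot [0.    0.    0.087]
slide [-1.02 -0.17  0.03] rot [0.    0.    0.087]
slide [-1.01 -0.2   0.03] rot [0.    0.    0.087]
slide [-0.99 -0.22  0.03] rot [0.    0.    0.087]
slide [-0.98 -0.25  0.03] rot [0.    0.    0.087]
slide [-0.96 -0.27  0.02] rot [0.    0.    0.087]
slide [-0.94 -0.29  0.03] rot [0.    0.    0.087]
slide [-0.93 -0.31  0.03] rot [0.    0.    0.087]
slide [-0.91 -0.33  0.03] rot [0.    0.    0.087]
slide [-0.89 -0.35  0.03] rot [0.    0.    0.087]
slide [-0.87 -0.37  0.03] rot [0.    0.    0.087]
slide [-0.85 -0.39  0.03] rot [0.    0.    0.087]
```

```bash
python3 - <<'E'
from h import *
A=pickle.load(open("top.pkl","rb"));B=pickle.load(open("scene.pkl","rb"))
def P(c):
    f=200/np.tan(np.radians(c["vertical_fov"])/2);K=np.array([[f,0,c["cx"]],[0,f,c["cy"]],[0,0,1]])
    return K@np.hstack([cv2.Rodrigues(np.array(c["rvec"],float))[0],np.array(c["tvec"],float).reshape(3,1)])
for n,a,b in[("ring",(170,87),(337,90)),("ring near",(170,128),(318,103)),("hh tip",(369,137),(413,210)),("hh b",(369,137),(455,240)),("hh top",(372,5),(460,88)),("hh lft",(369,137),(405,140))]:
    X=cv2.triangulatePoints(P(A),P(B),np.array(a,float),np.array(b,float)).ravel();X=X[:3]/X[3]
    rp=P(A)@np.append(X,1); print(n,X.round(3),(rp[:2]/rp[2]-a).round(1))
N=12
w=[]
for i in range(N+1):
    s=i/N; a=np.radians(75.2+s*(-36.2-75.2)); rr=.65+s*(.575-.65)-.13*np.sin(np.pi*s)
    w.append(([rr*np.cos(a),rr*np.sin(a),.23-.03*s],down(75.2+s*(-18.4-75.2))))
    print(np.round(w[-1][0],2),end=" ")
plan(w)
E
```

```text
ring [0.759 0.26  0.115] [ 0.5 -1.2]
ring near [0.679 0.261 0.095] [ 2.1 -4.6]
hh tip [ 0.68  -0.198  0.023] [ 2.1 -4.1]
hh b [ 0.768 -0.248 -0.126] [ 11. -18.]
hh top [ 0.816 -0.156  0.318] [-0.5  0.9]
hh lft [ 0.623 -0.17   0.255] [  7.  -12.6]
[0.17 0.63 0.23] [0.25 0.56 0.23] [0.31 0.48 0.22] [0.37 0.4  0.22] [0.4  0.32 0.22] [0.43 0.24 0.22] [0.45 0.16 0.22] [0.47 0.09 0.21] [0.49 0.01 0.21] [ 0.5  -0.07  0.21] [ 0.5  -0.16  0.2 ] [ 0.49 -0.25  0.2 ] [ 0.46 -0.34  0.2 ] slide [-0.98 -0.48  0.03] rot [0.    0.    0.087]
slide [-0.91 -0.47  0.03] rot [0.    0.    0.087]
slide [-0.85 -0.45  0.03] rot [0.    0.    0.087]
slide [-0.8  -0.4   0.03] rot [0.    0.    0.087]
slide [-0.76 -0.34  0.03] rot [0.    0.    0.087]
slide [-0.75 -0.27  0.02] rot [0.    0.    0.087]
slide [-0.75 -0.2   0.03] rot [0.    0.    0.087]
slide [-0.77 -0.14  0.03] rot [0.    0.    0.087]
slide [-0.81 -0.09  0.03] rot [0.    0.    0.087]
slide [-0.85 -0.06  0.03] rot [0.    0.    0.087]
slide [-0.9  -0.05  0.03] rot [0.    0.    0.087]
slide [-0.95 -0.07  0.03] rot [0.    0.    0.087]
```

Call:
drive_tool(delta_rot=[[0,0,0.009],[0,0,0.018],[0,0,0.027],[0,0,0.036],[0,0,0.045],[0,0,0.054],[0,0,0.063],[0,0,0.072],[0,0,0.08],[0,0,0.087]], slide=[[-0.1,-0.05,0],[-0.2,-0.1,0],[-0.3,-0.15,0],[-0.4,-0.2,0],[-0.5,-0.25,0],[-0.6,-0.3,0],[-0.7,-0.35,0],[-0.8,-0.4,0],[-0.9,-0.45,0],[-0.98,-0.48,0.03]], fingers=[-0.5,-0.5,-0.5,-0.5,-0.5,-0.5,-0.5,-0.5,-0.5,-0.5])

```text
time: 0.93
eef_pos: [0.2497, 0.5564, 0.2289]
tcp_rot: [0.619, 3.079, 0.001]
ft_force: [-0.2, 0.6, -0.7]
grip_width: 0.0641
grip_force: 0.0
```

Call:
drive_tool(delta_rot=[[0,0,0.009],[0,0,0.018],[0,0,0.027],[0,0,0.036],[0,0,0.045],[0,0,0.054],[0,0,0.063],[0,0,0.072],[0,0,0.08],[0,0,0.087]], slide=[[-0.09,-0.05,0],[-0.18,-0.09,0],[-0.27,-0.14,0],[-0.36,-0.19,0],[-0.45,-0.23,0],[-0.54,-0.28,0],[-0.63,-0.33,0],[-0.72,-0.37,0],[-0.81,-0.42,0],[-0.91,-0.47,0.03]], fingers=[-0.5,-0.5,-0.5,-0.5,-0.5,-0.5,-0.5,-0.5,-0.5,-0.5])

```text
time: 1.77
eef_pos: [0.3148, 0.4785, 0.2258]
tcp_rot: [0.826, 3.031, 0.002]
ft_force: [-0.2, 0.1, -0.9]
grip_width: 0.0641
grip_force: 0.0
```

Call:
drive_tool(delta_rot=[[0,0,0.009],[0,0,0.018],[0,0,0.027],[0,0,0.036],[0,0,0.045],[0,0,0.054],[0,0,0.063],[0,0,0.072],[0,0,0.08],[0,0,0.087]], slide=[[-0.09,-0.05,0],[-0.17,-0.09,0],[-0.26,-0.14,0],[-0.34,-0.18,0],[-0.43,-0.23,0],[-0.51,-0.27,0],[-0.6,-0.32,0],[-0.68,-0.36,0],[-0.77,-0.41,0],[-0.85,-0.45,0.03]], fingers=[-0.5,-0.5,-0.5,-0.5,-0.5,-0.5,-0.5,-0.5,-0.5,-0.5])

```text
time: 2.6
eef_pos: [0.3655, 0.3963, 0.2228]
tcp_rot: [1.031, 2.967, 0.002]
ft_force: [0.4, -0.4, 0.4]
grip_width: 0.064
grip_force: 0.0
```

Call:
drive_tool(delta_rot=[[0,0,0.009],[0,0,0.018],[0,0,0.027],[0,0,0.036],[0,0,0.045],[0,0,0.054],[0,0,0.063],[0,0,0.072],[0,0,0.08],[0,0,0.087]], slide=[[-0.08,-0.04,0],[-0.16,-0.08,0],[-0.24,-0.12,0],[-0.32,-0.16,0],[-0.4,-0.2,0],[-0.48,-0.24,0],[-0.56,-0.28,0],[-0.64,-0.32,0],[-0.72,-0.36,0],[-0.8,-0.4,0.03]], fingers=[-0.5,-0.5,-0.5,-0.5,-0.5,-0.5,-0.5,-0.5,-0.5,-0.5])

```text
time: 3.43
eef_pos: [0.4034, 0.3155, 0.2197]
tcp_rot: [1.231, 2.89, 0.002]
ft_force: [-0.6, 0.0, -0.5]
grip_width: 0.0641
grip_force: 0.0
```

Tracking is exact, so I continue.

Call:
drive_tool(delta_rot=[[0,0,0.009],[0,0,0.018],[0,0,0.027],[0,0,0.036],[0,0,0.045],[0,0,0.054],[0,0,0.063],[0,0,0.072],[0,0,0.08],[0,0,0.087]], slide=[[-0.08,-0.03,0],[-0.15,-0.07,0],[-0.23,-0.1,0],[-0.3,-0.14,0],[-0.38,-0.17,0],[-0.46,-0.2,0],[-0.53,-0.24,0],[-0.61,-0.27,0],[-0.68,-0.31,0],[-0.76,-0.34,0.03]], fingers=[-0.5,-0.5,-0.5,-0.5,-0.5,-0.5,-0.5,-0.5,-0.5,-0.5])

```text
time: 4.27
eef_pos: [0.4314, 0.2371, 0.2167]
tcp_rot: [1.426, 2.799, 0.001]
ft_force: [-0.5, 0.2, 0.1]
grip_width: 0.0644
grip_force: 0.0
```

Call:
drive_tool(delta_rot=[[0,0,0.009],[0,0,0.018],[0,0,0.027],[0,0,0.036],[0,0,0.045],[0,0,0.054],[0,0,0.063],[0,0,0.072],[0,0,0.08],[0,0,0.087]], slide=[[-0.08,-0.03,0],[-0.15,-0.06,0],[-0.23,-0.08,0],[-0.3,-0.11,0],[-0.38,-0.14,0],[-0.45,-0.16,0],[-0.53,-0.19,0],[-0.6,-0.22,0],[-0.68,-0.24,0],[-0.75,-0.27,0.03]], fingers=[-0.5,-0.5,-0.5,-0.5,-0.5,-0.5,-0.5,-0.5,-0.5,-0.5])

```text
time: 5.1
eef_pos: [0.4541, 0.1605, 0.2137]
tcp_rot: [1.614, 2.695, 0.002]
ft_force: [1.0, -0.1, 0.1]
grip_width: 0.0643
grip_force: 0.0
```

Call:
drive_tool(delta_rot=[[0,0,0.009],[0,0,0.018],[0,0,0.027],[0,0,0.036],[0,0,0.045],[0,0,0.054],[0,0,0.063],[0,0,0.072],[0,0,0.08],[0,0,0.087]], slide=[[-0.08,-0.02,0],[-0.15,-0.04,0],[-0.23,-0.06,0],[-0.3,-0.08,0],[-0.38,-0.1,0],[-0.45,-0.12,0],[-0.53,-0.14,0],[-0.6,-0.16,0],[-0.68,-0.18,0],[-0.75,-0.2,0.03]], fingers=[-0.5,-0.5,-0.5,-0.5,-0.5,-0.5,-0.5,-0.5,-0.5,-0.5])

```text
time: 5.93
eef_pos: [0.4718, 0.0848, 0.2107]
tcp_rot: [1.794, 2.578, 0.001]
ft_force: [-0.1, -0.1, -0.3]
grip_width: 0.0639
grip_force: 0.0
```

Call:
drive_tool(delta_rot=[[0,0,0.009],[0,0,0.018],[0,0,0.027],[0,0,0.036],[0,0,0.045],[0,0,0.054],[0,0,0.063],[0,0,0.072],[0,0,0.08],[0,0,0.087]], slide=[[-0.08,-0.01,0],[-0.15,-0.03,0],[-0.23,-0.04,0],[-0.31,-0.06,0],[-0.38,-0.07,0],[-0.46,-0.08,0],[-0.54,-0.1,0],[-0.61,-0.11,0],[-0.69,-0.13,0],[-0.77,-0.14,0.03]], fingers=[-0.5,-0.5,-0.5,-0.5,-0.5,-0.5,-0.5,-0.5,-0.5,-0.5])

```text
time: 6.77
eef_pos: [0.4853, 0.0078, 0.2077]
tcp_rot: [1.966, 2.45, 0.001]
ft_force: [0.1, -0.1, -0.6]
grip_width: 0.0639
grip_force: 0.0
```

Call:
drive_tool(delta_rot=[[0,0,0.009],[0,0,0.018],[0,0,0.027],[0,0,0.036],[0,0,0.045],[0,0,0.054],[0,0,0.063],[0,0,0.072],[0,0,0.08],[0,0,0.087]], slide=[[-0.08,-0.01,0],[-0.16,-0.02,0],[-0.24,-0.03,0],[-0.32,-0.04,0],[-0.4,-0.05,0],[-0.48,-0.06,0],[-0.57,-0.07,0],[-0.65,-0.08,0],[-0.73,-0.08,0],[-0.81,-0.09,0.03]], fingers=[-0.5,-0.5,-0.5,-0.5,-0.5,-0.5,-0.5,-0.5,-0.5,-0.5])

```text
time: 7.6
eef_pos: [0.4945, -0.0733, 0.2047]
tcp_rot: [2.128, 2.31, 0.001]
ft_force: [0.2, -0.5, -0.1]
grip_width: 0.064
grip_force: 0.0
```

Call:
drive_tool(delta_rot=[[0,0,0.009],[0,0,0.018],[0,0,0.027],[0,0,0.036],[0,0,0.045],[0,0,0.054],[0,0,0.063],[0,0,0.072],[0,0,0.08],[0,0,0.087]], slide=[[-0.09,-0.01,0],[-0.17,-0.01,0],[-0.26,-0.02,0],[-0.34,-0.02,0],[-0.43,-0.03,0],[-0.51,-0.04,0],[-0.6,-0.04,0],[-0.68,-0.05,0],[-0.77,-0.05,0],[-0.85,-0.06,0.03]], fingers=[-0.5,-0.5,-0.5,-0.5,-0.5,-0.5,-0.5,-0.5,-0.5,-0.5])

```text
time: 8.43
eef_pos: [0.4954, -0.1588, 0.2017]
tcp_rot: [2.281, 2.159, 0.001]
ft_force: [0.8, -0.8, 0.6]
grip_width: 0.0638
grip_force: 0.0
```

Call:
drive_tool(delta_rot=[[0,0,0.009],[0,0,0.018],[0,0,0.027],[0,0,0.036],[0,0,0.045],[0,0,0.054],[0,0,0.063],[0,0,0.072],[0,0,0.08],[0,0,0.087]], slide=[[-0.09,-0.01,0],[-0.18,-0.01,0],[-0.27,-0.02,0],[-0.36,-0.02,0],[-0.45,-0.03,0],[-0.54,-0.03,0],[-0.63,-0.04,0],[-0.72,-0.04,0],[-0.81,-0.05,0],[-0.9,-0.05,0.03]], fingers=[-0.5,-0.5,-0.5,-0.5,-0.5,-0.5,-0.5,-0.5,-0.5,-0.5])

```text
time: 9.27
eef_pos: [0.4852, -0.2484, 0.1987]
tcp_rot: [2.423, 1.998, 0.001]
ft_force: [0.3, 1.1, 0.4]
grip_width: 0.0642
grip_force: 0.0
```

Call:
drive_tool(delta_rot=[[0,0,0.009],[0,0,0.018],[0,0,0.027],[0,0,0.036],[0,0,0.045],[0,0,0.054],[0,0,0.063],[0,0,0.072],[0,0,0.08],[0,0,0.087]], slide=[[-0.1,-0.01,0],[-0.2,-0.01,0],[-0.3,-0.02,0],[-0.4,-0.03,0],[-0.5,-0.04,0],[-0.6,-0.04,0],[-0.7,-0.05,0],[-0.8,-0.06,0],[-0.88,-0.06,0],[-0.95,-0.07,0.03]], fingers=[-0.5,-0.5,-0.5,-0.5,-0.5,-0.5,-0.5,-0.5,-0.5,-0.5])

```text
time: 10.1
eef_pos: [0.4604, -0.3406, 0.1958]
tcp_rot: [2.554, 1.827, 0.001]
ft_force: [-0.2, 0.5, -0.1]
grip_width: 0.0644
grip_force: 0.0
```

```bash
python3 - <<'E'
from h import *
c=snap("wrist");pickle.dump(c,open("wrist.pkl","wb")); save("w1.png",c["image"])
s=r.sense();print(s["eef_pos"],s["tcp_rot"],np.round(s["joint_pos"],2))
E
```

```text
[ 0.45907541 -0.34169111  0.19484319] [ 2.55611917e+00  1.82533235e+00 -1.63776768e-03] [ 0.32  0.38  0.34  1.81 -0.15  0.98  0.39]
```

View pics/w1.png

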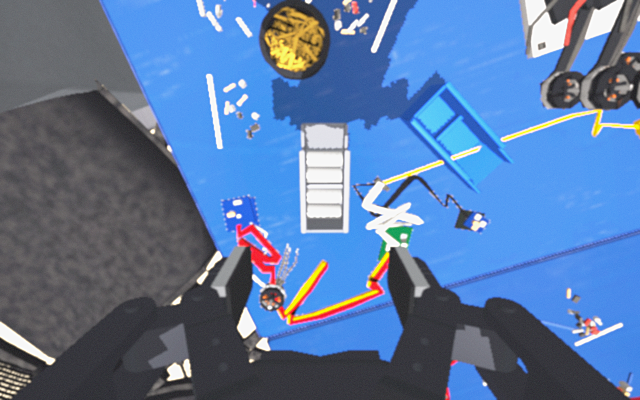

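The wrist view shows the cup upright at (325,178), rim corners about (300,150), (349,150), (350,233), (300,233). White cable ties lie to its right at (385,210). I'll refine the pose from this view.

```bash
python3 - <<'E'
from h import *
c=pickle.load(open("wrist.pkl","rb")); im=c["image"]
hsv=cv2.cvtColor(im,cv2.COLOR_RGB2HSV); m=((hsv[...,1]<90)&(hsv[...,2]>50))
for v in(160,180,200,220):
    u=np.where(m[v,285:362])[0]+285; a=ray(c,u[0]-.5,v,.042);b=ray(c,u[-1]+.5,v,.042); print(v,u[0],u[-1],((a+b)/2).round(4),np.linalg.norm(a-b).round(4))
for u in(310,325,340):
    v=np.where(m[100:245,u])[0]+100; print(u,v[0],v[-1],ray(c,u,v[-1]+.5,.042).round(4),ray(c,u,v[0]-.5,.019).round(4))
E
```

```text
160 299 349 [ 0.4712 -0.3211  0.042 ] 0.0477
180 300 349 [ 0.4656 -0.3394  0.042 ] 0.0476
200 300 348 [ 0.4587 -0.3581  0.042 ] 0.0475
220 300 348 [ 0.4521 -0.3777  0.042 ] 0.0484
310 123 232 [ 0.4346 -0.3858  0.042 ] [ 0.4691 -0.2857  0.019 ]
325 123 232 [ 0.4488 -0.3907  0.042 ] [ 0.4829 -0.2904  0.019 ]
340 123 232 [ 0.463  -0.3955  0.042 ] [ 0.4968 -0.2951  0.019 ]
```

Call:
drive_tool(delta_rot=[[0,0,0],[0,0,0],[0,0,0],[0,0,0],[0,0,0],[0,0,0],[0,0,0],[0,0,0],[0,0,0],[0,0,0]], slide=[[0.03,0.06,0.1],[0.03,0.06,0.2],[0.03,0.06,0.3],[0.03,0.06,0.4],[0.03,0.06,0.5],[0.03,0.06,0.6],[0.03,0.06,0.7],[0.03,0.06,0.8],[0.03,0.06,0.9],[0.03,0.06,1.0]], fingers=[-0.5,-0.5,-0.5,-0.5,-0.5,-0.5,-0.5,-0.5,-0.5,-0.5])

```text
time: 10.98
eef_pos: [0.4668, -0.3384, 0.0943]
tcp_rot: [2.553, 1.83, -0.0]
ft_force: [0.6, -0.6, -0.9]
grip_width: 0.064
grip_force: 0.0
```

Call:
drive_tool(delta_rot=[[0,0,0],[0,0,0],[0,0,0],[0,0,0],[0,0,0],[0,0,0],[0,0,0],[0,0,0],[0,0,0],[0,0,0]], slide=[[0,0,0.1],[0,0,0.2],[0,0,0.3],[0,0,0.4],[0,0,0.5],[0,0,0.6],[0,0,0.7],[0,0,0.78],[0,0,0.84],[0,0,0.87]], fingers=[-0.5,-0.5,-0.5,-0.5,-0.5,-0.5,-0.5,-0.5,-0.5,-0.5])

```text
time: 11.82
eef_pos: [0.4664, -0.338, 0.0071]
tcp_rot: [-2.552, -1.83, 0.001]
ft_force: [0.0, -0.5, 0.1]
grip_width: 0.0641
grip_force: 0.0
```

Call:
drive_tool(delta_rot=[[0,0,0],[0,0,0],[0,0,0],[0,0,0],[0,0,0],[0,0,0],[0,0,0],[0,0,0],[0,0,0],[0,0,0]], slide=[[0,0,0],[0,0,0],[0,0,0],[0,0,0],[0,0,0],[0,0,0],[0,0,0],[0,0,0],[0,0,0],[0,0,0]], fingers=[-0.4,-0.3,-0.25,-0.2,-0.15,-0.1,-0.05,0,0.1,0.2], force=60)

```text
time: 12.65
eef_pos: [0.4666, -0.3383, 0.0086]
tcp_rot: [-2.553, -1.83, 0.0]
ft_force: [-1.9, 1.7, 5.9]
grip_width: 0.0431
grip_force: 61.1
```

```bash
python3 - <<'E'
from h import *
A=np.array([.4666,-.338,.1486]);B=np.array([.5537,.1308,.1486]);N=6
w=[(A+(B-A)*i/N,down(-18.7+28.7*i/N)) for i in range(N+1)]
plan(w); print("tilt")
# tilt about the lip
L=np.array([.05,0,-.010]); d=np.array([-.174,.985,0]); lip=np.array([.545,.180,0])
w=[(B,down(10))]
for t,z in[(0,.10),(12,.092),(22,.082),(28,.078),(34,.078),(40,.078),(45,.078)]:
    R=down(10)@Rn.from_euler("y",-t,degrees=True).as_matrix(); w.append((lip+[0,0,z]-R@L,R)); print(t,w[-1][0].round(3))
plan(w)
E
```

```text
slide [ 0.79 -0.11  0.  ] rot [ 0.     0.    -0.053]
slide [ 0.79 -0.05  0.  ] rot [ 0.     0.    -0.053]
slide [0.79 0.02 0.  ] rot [ 0.     0.    -0.053]
slide [0.79 0.09 0.  ] rot [ 0.     0.    -0.053]
slide [0.78 0.15 0.  ] rot [ 0.     0.    -0.053]
slide [0.76 0.22 0.  ] rot [ 0.     0.    -0.053]
tilt
0 [0.554 0.131 0.09 ]
12 [0.554 0.13  0.093]
22 [0.554 0.131 0.091]
28 [0.553 0.132 0.093]
34 [0.553 0.134 0.098]
40 [0.553 0.136 0.102]
45 [0.552 0.138 0.106]
slide [-0.   -0.    0.59] rot [0. 0. 0.]
slide [-0.01  0.   -0.03] rot [ 0.    -0.133  0.   ]
slide [0.01 0.   0.01] rot [-0.    -0.111 -0.   ]
slide [ 0.01  0.   -0.02] rot [ 0.    -0.067  0.   ]
slide [-0.01 -0.   -0.05] rot [ 0.    -0.067 -0.   ]
slide [-0.01 -0.   -0.05] rot [-0.    -0.067  0.   ]
slide [-0.01  0.   -0.04] rot [ 0.    -0.056 -0.   ]
```

Call:
drive_tool(delta_rot=[[0,0,0],[0,0,0],[0,0,0],[0,0,0],[0,0,0],[0,0,0],[0,0,0],[0,0,0],[0,0,0],[0,0,0]], slide=[[0,0,-0.02],[0,0,-0.06],[0,0,-0.12],[0,0,-0.2],[0,0,-0.3],[0,0,-0.4],[0,0,-0.52],[0,0,-0.64],[0,0,-0.76],[0,0,-0.88]], fingers=[0.2,0.2,0.2,0.2,0.2,0.2,0.2,0.2,0.2,0.2])

```text
time: 13.48
eef_pos: [0.467, -0.3384, 0.0979]
tcp_rot: [2.553, 1.83, 0.001]
ft_force: [-0.4, -0.7, -3.6]
grip_width: 0.0433
grip_force: 61.4
```

Call:
drive_tool(delta_rot=[[0,0,0],[0,0,0],[0,0,0],[0,0,0],[0,0,0],[0,0,0],[0,0,0],[0,0,0],[0,0,0],[0,0,0]], slide=[[0,0,-0.12],[0,0,-0.24],[0,0,-0.35],[0,0,-0.43],[0,0,-0.48],[0,0,-0.51],[0,0,-0.52],[0,0,-0.52],[0,0,-0.52],[0,0,-0.52]], fingers=[0.2,0.2,0.2,0.2,0.2,0.2,0.2,0.2,0.2,0.2])

```text
time: 14.32
eef_pos: [0.4664, -0.338, 0.1476]
tcp_rot: [-2.552, -1.83, 0.001]
ft_force: [-1.1, -0.1, -4.4]
grip_width: 0.0435
grip_force: 61.4
```

Call:
drive_tool(delta_rot=[[0,0,0],[0,0,-0.003],[0,0,-0.007],[0,0,-0.012],[0,0,-0.018],[0,0,-0.025],[0,0,-0.032],[0,0,-0.039],[0,0,-0.046],[0,0,-0.053]], slide=[[0.02,0,0],[0.05,-0.01,0],[0.1,-0.02,0],[0.17,-0.03,0],[0.26,-0.04,0],[0.36,-0.05,0],[0.46,-0.07,0],[0.57,-0.08,0],[0.68,-0.1,0],[0.79,-0.11,0]], fingers=[0.2,0.2,0.2,0.2,0.2,0.2,0.2,0.2,0.2,0.2])

```text
time: 15.15
eef_pos: [0.482, -0.2584, 0.1483]
tcp_rot: [-2.473, -1.937, -0.0]
ft_force: [0.5, -0.7, -3.9]
grip_width: 0.0432
grip_force: 61.5
```

Call:
drive_tool(delta_rot=[[0,0,-0.005],[0,0,-0.01],[0,0,-0.016],[0,0,-0.021],[0,0,-0.026],[0,0,-0.032],[0,0,-0.037],[0,0,-0.042],[0,0,-0.048],[0,0,-0.053]], slide=[[0.08,-0.01,0],[0.16,-0.01,0],[0.24,-0.02,0],[0.32,-0.02,0],[0.4,-0.03,0],[0.48,-0.03,0],[0.55,-0.04,0],[0.63,-0.04,0],[0.71,-0.05,0],[0.79,-0.05,0]], fingers=[0.2,0.2,0.2,0.2,0.2,0.2,0.2,0.2,0.2,0.2])

```text
time: 15.98
eef_pos: [0.4959, -0.1814, 0.1482]
tcp_rot: [-2.391, -2.037, 0.0]
ft_force: [-0.3, 1.1, -3.0]
grip_width: 0.0431
grip_force: 61.5
```

Call:
drive_tool(delta_rot=[[0,0,-0.005],[0,0,-0.01],[0,0,-0.016],[0,0,-0.021],[0,0,-0.026],[0,0,-0.032],[0,0,-0.037],[0,0,-0.042],[0,0,-0.048],[0,0,-0.053]], slide=[[0.08,0,0],[0.16,0,0],[0.24,0.01,0],[0.32,0.01,0],[0.4,0.01,0],[0.48,0.01,0],[0.55,0.01,0],[0.63,0.02,0],[0.71,0.02,0],[0.79,0.02,0]], fingers=[0.2,0.2,0.2,0.2,0.2,0.2,0.2,0.2,0.2,0.2])

```text
time: 16.82
eef_pos: [0.5108, -0.1037, 0.1483]
tcp_rot: [2.305, 2.135, 0.0]
ft_force: [-0.1, 0.0, -4.3]
grip_width: 0.043
grip_force: 61.5
```

Call:
drive_tool(delta_rot=[[0,0,-0.005],[0,0,-0.01],[0,0,-0.016],[0,0,-0.021],[0,0,-0.026],[0,0,-0.032],[0,0,-0.037],[0,0,-0.042],[0,0,-0.048],[0,0,-0.053]], slide=[[0.08,0.01,0],[0.16,0.02,0],[0.24,0.03,0],[0.32,0.04,0],[0.4,0.04,0],[0.48,0.05,0],[0.55,0.06,0],[0.63,0.07,0],[0.71,0.08,0],[0.79,0.09,0]], fingers=[0.2,0.2,0.2,0.2,0.2,0.2,0.2,0.2,0.2,0.2])

```text
time: 17.65
eef_pos: [0.5258, -0.0256, 0.1483]
tcp_rot: [2.214, 2.229, 0.0]
ft_force: [0.7, 0.3, -4.9]
grip_width: 0.0433
grip_force: 61.5
```

Call:
drive_tool(delta_rot=[[0,0,-0.005],[0,0,-0.01],[0,0,-0.016],[0,0,-0.021],[0,0,-0.026],[0,0,-0.032],[0,0,-0.037],[0,0,-0.042],[0,0,-0.048],[0,0,-0.053]], slide=[[0.08,0.02,0],[0.16,0.03,0],[0.23,0.05,0],[0.31,0.06,0],[0.39,0.08,0],[0.47,0.09,0],[0.55,0.11,0],[0.62,0.12,0],[0.7,0.14,0],[0.78,0.15,0]], fingers=[0.2,0.2,0.2,0.2,0.2,0.2,0.2,0.2,0.2,0.2])

```text
time: 18.48
eef_pos: [0.5405, 0.0524, 0.1483]
tcp_rot: [2.119, 2.319, 0.0]
ft_force: [0.1, -0.9, -3.6]
grip_width: 0.0434
grip_force: 61.5
```

Call:
drive_tool(delta_rot=[[0,0,-0.007],[0,0,-0.014],[0,0,-0.021],[0,0,-0.028],[0,0,-0.035],[0,0,-0.041],[0,0,-0.046],[0,0,-0.05],[0,0,-0.053],[0,0,-0.053]], slide=[[0.11,0.03,0],[0.22,0.06,0],[0.32,0.09,0],[0.42,0.12,0],[0.52,0.15,0],[0.6,0.17,0],[0.67,0.19,0],[0.72,0.21,0],[0.75,0.22,0],[0.76,0.22,0]], fingers=[0.2,0.2,0.2,0.2,0.2,0.2,0.2,0.2,0.2,0.2])

```text
time: 19.32
eef_pos: [0.5555, 0.1299, 0.1483]
tcp_rot: [-2.021, -2.405, -0.0]
ft_force: [-0.7, 0.9, -4.3]
grip_width: 0.0435
grip_force: 61.5
```

```bash
python3 - <<'E'
from h import *
c=snap("scene"); a=c["image"][60:230,190:400]; d=snap("top")["image"][120:260,130:330]
save("t1.png",np.hstack([cv2.resize(a,(420,340)),cv2.resize(d,(380,340))]))
s=r.sense();print(s["eef_pos"],s["tcp_rot"],np.round(s["joint_pos"],2))
E
```

```text
[0.55523505 0.1291418  0.14819772] [-2.02193397e+00 -2.40442382e+00  5.72365632e-04] [-0.33  0.42  0.07  1.84 -0.04  0.88 -0.07]
```

View pics/t1.png

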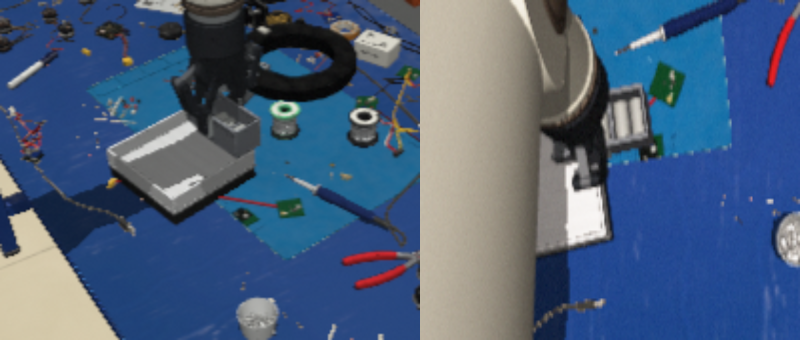

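The scene part shows the cup's spout over the near edge of the tray, with nothing else close. Now I lower it and tip slowly.

Call:
drive_tool(delta_rot=[[0,0,0],[0,0,0],[0,0,0],[0,0,0],[0,0,0],[0,0,0],[0,0,0],[0,0,0],[0,0,0],[0,0,0]], slide=[[0,0,0.03],[0,0,0.08],[0,0,0.15],[0,0,0.23],[0,0,0.32],[0,0,0.41],[0,0,0.49],[0,0,0.54],[0,0,0.57],[0,0,0.58]], fingers=[0.2,0.2,0.2,0.2,0.2,0.2,0.2,0.2,0.2,0.2])

```text
time: 20.25
eef_pos: [0.5549, 0.1293, 0.0894]
tcp_rot: [-2.021, -2.404, 0.002]
ft_force: [0.6, 0.3, -4.4]
grip_width: 0.0432
grip_force: 61.4
```

Call:
drive_tool(delta_rot=[[0,-0.013,0],[0,-0.027,0],[0,-0.04,0],[0,-0.053,0],[0,-0.067,0],[0,-0.08,0],[0,-0.093,0],[0,-0.107,0],[0,-0.12,0],[0,-0.133,0]], slide=[[0,0,0],[0,0,-0.01],[0,0,-0.01],[0,0,-0.01],[0,0,-0.02],[0,0,-0.02],[0,0,-0.02],[0,0,-0.03],[0,0,-0.03],[0,0,-0.03]], fingers=[0.2,0.2,0.2,0.2,0.2,0.2,0.2,0.2,0.2,0.2])

```text
time: 21.08
eef_pos: [0.5556, 0.1297, 0.0936]
tcp_rot: [1.914, 2.276, -0.201]
ft_force: [-0.3, 0.0, -4.1]
grip_width: 0.0434
grip_force: 61.4
```

Call:
drive_tool(delta_rot=[[0,-0.013,0],[0,-0.027,0],[0,-0.04,0],[0,-0.053,0],[0,-0.067,0],[0,-0.08,0],[0,-0.093,0],[0,-0.107,0],[0,-0.12,0],[0,-0.133,0]], slide=[[0,0,0],[0,0,0],[0,0,0],[0,0,0],[0.01,0,0],[0.01,0,0],[0.01,0,0],[0.01,0,0],[0.01,0,0],[0.01,0,0]], fingers=[0.2,0.2,0.2,0.2,0.2,0.2,0.2,0.2,0.2,0.2])

```text
time: 21.92
eef_pos: [0.5551, 0.1305, 0.093]
tcp_rot: [1.799, 2.14, -0.383]
ft_force: [0.4, 0.3, -4.5]
grip_width: 0.0433
grip_force: 61.4
```

Call:
drive_tool(delta_rot=[[0,-0.01,0],[0,-0.02,0],[0,-0.03,0],[0,-0.04,0],[0,-0.05,0],[0,-0.06,0],[0,-0.07,0],[0,-0.08,0],[0,-0.09,0],[0,-0.1,0]], slide=[[0,0,0],[0,0,-0.01],[0,0,-0.01],[0,0,-0.02],[0,0,-0.02],[0,0,-0.03],[0,0,-0.03],[0,0,-0.04],[0,0,-0.05],[0,0,-0.05]], fingers=[0.2,0.2,0.2,0.2,0.2,0.2,0.2,0.2,0.2,0.2])

```text
time: 22.75
eef_pos: [0.5549, 0.1326, 0.0978]
tcp_rot: [1.709, 2.032, -0.506]
ft_force: [0.1, 0.3, -3.9]
grip_width: 0.0426
grip_force: 61.4
```

```bash
python3 - <<'E'
from h import *
c=snap("scene"); a=c["image"][80:200,220:370]; d=snap("wrist")["image"]
save("t2.png",np.hstack([cv2.resize(a,(425,340)),cv2.resize(d[:, 150:590],(374,340))]))
s=r.sense();print(s["time"],s["eef_pos"],s["tcp_rot"],np.round(s["joint_pos"],2),s["ft_force"])
E
```

```text
22.85 [0.55447844 0.13330991 0.09716397] [ 1.70753793  2.03440487 -0.50596056] [-0.85  0.67  0.33  1.79  0.39  0.98 -0.65] [ 0.22682181  0.21144103 -4.22182237]
```

View pics/t2.png

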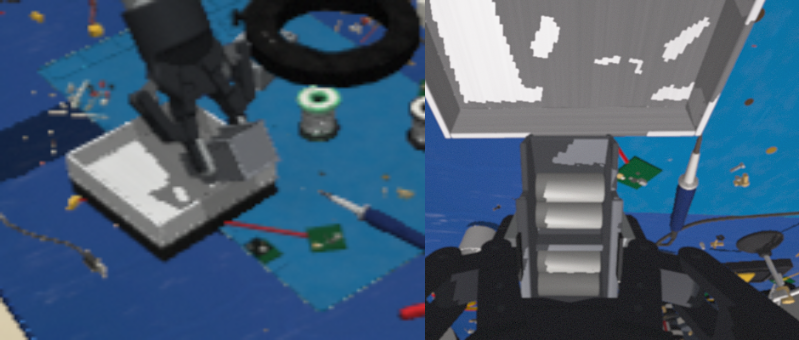

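The wrist part shows both front pins at (573,187) and (573,213) and the rear pins at (570,262) and (570,285). The lip is centred across the tray. I tip a little further.

Call:
drive_tool(delta_rot=[[0,-0.005,0],[0,-0.01,0],[0,-0.015,0],[0,-0.02,0],[0,-0.025,0],[0,-0.03,0],[0,-0.035,0],[0,-0.04,0],[0,-0.045,0],[0,-0.05,0]], slide=[[0,0,0],[0,0,-0.01],[0,0,-0.01],[0,0,-0.01],[0,0,-0.02],[0,0,-0.02],[0,0,-0.03],[-0.01,0,-0.03],[-0.01,0,-0.03],[-0.01,0,-0.04]], fingers=[0.2,0.2,0.2,0.2,0.2,0.2,0.2,0.2,0.2,0.2])

```text
time: 23.68
eef_pos: [0.5545, 0.1334, 0.1015]
tcp_rot: [1.663, 1.977, -0.565]
ft_force: [-0.1, 0.1, -5.2]
grip_width: 0.043
grip_force: 61.4
```

```bash
python3 - <<'E'
from h import *
d=snap("wrist")["image"]; save("t3.png",cv2.resize(d[:, 150:590],(440,400)))
s=r.sense();print(s["time"],s["eef_pos"],s["ft_force"])
E
```

```text
23.7333 [0.55440201 0.13412624 0.10140386] [ 0.24719732  0.48470503 -5.0410274 ]
```

View pics/t3.png

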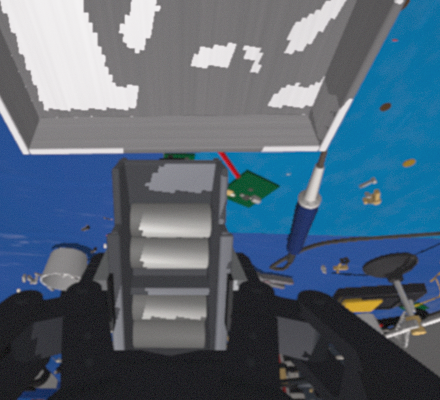

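```bash
python3 - <<'E'
from h import *
s=r.sense();R=Rn.from_rotvec(s["tcp_rot"]).as_matrix();p=np.array(s["eef_pos"])
lip=p+R@[.05,0,-.01]; x=R[:,0]; print("lip",lip.round(4),"pitch",np.degrees(np.arcsin(-x[2])).round(1))
c=snap("wrist")
print("img lip",ray(c,320,160,lip[2]).round(4)); print("near rim",[ray(c,u,v,.052).round(4) for u,v in((178,152),(470,149))])
E
```

```text
lip [0.5465 0.1792 0.0789] pitch 37.5
img lip [0.5465 0.1797 0.0789]
near rim [array([0.4769, 0.1442, 0.052 ]), array([0.627 , 0.1727, 0.052 ])]
```

Call:
drive_tool(delta_rot=[[0,0,0],[0,-0.01,0],[0,-0.015,0],[0,-0.02,0],[0,-0.025,0],[0,-0.03,0],[0,-0.035,0],[0,-0.035,0],[0,-0.035,0],[0,-0.035,0]], slide=[[0,0,0],[0,0,-0.01],[0,0,-0.01],[0,0,-0.01],[0,0,-0.02],[0,0,-0.02],[0,0,-0.02],[0,0,-0.02],[0,0,-0.02],[0,0,-0.02]], fingers=[0.2,0.2,0.2,0.2,0.2,0.2,0.2,0.2,0.2,0.2])

```text
time: 24.62
eef_pos: [0.5544, 0.1347, 0.1032]
tcp_rot: [1.63, 1.939, -0.603]
ft_force: [0.5, 0.2, -2.9]
grip_width: 0.0435
grip_force: 61.7
```

```bash
python3 - <<'E'
from h import *
a=snap("wrist")["image"]; cv2.imwrite("a.png",a)
b=cv2.cvtColor(cv2.imread("pics/t3.png"),cv2.COLOR_BGR2RGB)
col=lambda im,u:im[155:355:5,u].mean(1).astype(int)
print(col(b,145)); print(col(a,295)); print(r.sense()["ft_force"])
E
```

```text
[ 92  80  75  73  75  74 117  73  74  73  97 111 136 161 201 219 176 103
 120 147 182 216 194  80  71  64  61 115  95 111 131 173 194  96 104 113
 116 113 105  54]
[ 93  80  74  71  77  96  74  76  71  75  78  74  84  84  82  85  85  85
  83  84  86  86  86  83  73  65  67  84 100 115 132 172 116  99 109 114
 119 118 108  54]
[-0.58501431 -0.3910773  -2.60620355]
```

Both front pins have left the cup and the rear ones are still in. I hold this angle.

Call:
drive_tool(delta_rot=[[0,0,0],[0,0,0],[0,0,0],[0,0,0],[0,0,0],[0,0,0],[0,0,0],[0,0,0],[0,0,0],[0,0,0]], slide=[[0,0,0],[0,0,0],[0,0,0],[0,0,0],[0,0,0],[0,0,0],[0,0,0],[0,0,0],[0,0,0],[0,0,0]], fingers=[0.2,0.2,0.2,0.2,0.2,0.2,0.2,0.2,0.2,0.2])

```text
time: 25.5
eef_pos: [0.5544, 0.1349, 0.1032]
tcp_rot: [1.63, 1.939, -0.603]
ft_force: [0.1, -0.6, -2.9]
grip_width: 0.043
grip_force: 61.7
```

Call:
drive_tool(delta_rot=[[0,0,0],[0,0,0],[0,0,0],[0,0,0],[0,0,0],[0,0,0],[0,0,0],[0,0,0],[0,0,0],[0,0,0]], slide=[[0,0,0],[0,0,0],[0,0,0],[0,0,0],[0,0,0],[0,0,0],[0,0,0],[0,0,0],[0,0,0],[0,0,0]], fingers=[0.2,0.2,0.2,0.2,0.2,0.2,0.2,0.2,0.2,0.2])

```text
time: 26.33
eef_pos: [0.5544, 0.1349, 0.1031]
tcp_rot: [1.63, 1.939, -0.603]
ft_force: [0.0, -0.2, -2.3]
grip_width: 0.043
grip_force: 61.7
```

```bash
python3 - <<'E'
from h import *
d=snap("wrist")["image"]; a=snap("scene")["image"][80:200,220:370]
save("t4.png",np.hstack([cv2.resize(a,(400,320)),cv2.resize(d[:, 150:590],(352,320))]))
s=r.sense();print(s["time"],s["eef_pos"],s["ft_force"])
R=Rn.from_rotvec(s["tcp_rot"]).as_matrix();print(np.degrees(np.arcsin(-R[2,0])))
E
```

```text
26.4333 [0.55433138 0.13486416 0.10314246] [ 0.41323865 -0.37606748 -3.03776776]
40.589039715437025
```

View pics/t4.png

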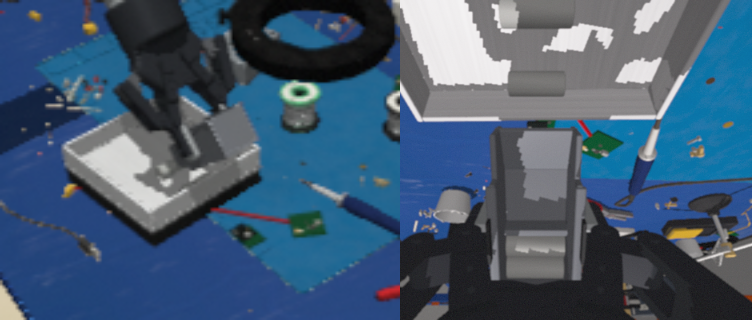

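The wrist part shows both front pins lying in the tray at (537,13) and (537,82), and both rear pins still in the cup at (537,245) and (537,268). Now back upright and return.

```bash
python3 - <<'E'
from h import *
s=r.sense();p=np.array(s["eef_pos"]);R=Rn.from_rotvec(s["tcp_rot"]).as_matrix()
U=down(9.9)
half=U@Rn.from_euler("y",-20,degrees=True).as_matrix()
w=[(p,R),(np.array([.555,.132,.125]),half),(np.array([.555,.130,.1486]),U)]
A=w[-1][0];B=np.array([.4666,-.338,.1486])
w+=[(A+(B-A)*i/6,down(9.9-28.6*i/6)) for i in range(1,7)]
plan(w)
E
```

```text
slide [-0.16  0.   -0.15] rot [-0.     0.229 -0.   ]
slide [-0.1  -0.   -0.22] rot [0.    0.222 0.   ]
slide [-0.74 -0.28  0.  ] rot [0.    0.    0.053]
slide [-0.76 -0.22  0.  ] rot [0.    0.    0.053]
slide [-0.78 -0.15  0.  ] rot [0.    0.    0.053]
slide [-0.79 -0.09  0.  ] rot [0.    0.    0.053]
slide [-0.79 -0.02  0.  ] rot [0.    0.    0.053]
slide [-0.79  0.04  0.  ] rot [0.    0.    0.053]
```

Call:
drive_tool(delta_rot=[[0,0.01,0],[0,0.03,0],[0,0.05,0],[0,0.075,0],[0,0.1,0],[0,0.125,0],[0,0.15,0],[0,0.177,0],[0,0.203,0],[0,0.229,0]], slide=[[-0.01,0,-0.02],[-0.03,0,-0.04],[-0.05,0,-0.06],[-0.06,0,-0.07],[-0.08,0,-0.09],[-0.1,0,-0.1],[-0.12,0,-0.12],[-0.13,0,-0.13],[-0.15,0,-0.14],[-0.16,0,-0.15]], fingers=[0.2,0.2,0.2,0.2,0.2,0.2,0.2,0.2,0.2,0.2])

```text
time: 27.27
eef_pos: [0.5553, 0.1311, 0.1265]
tcp_rot: [1.842, 2.186, -0.32]
ft_force: [-0.6, -0.9, -3.0]
grip_width: 0.0432
grip_force: 61.8
```

Call:
drive_tool(delta_rot=[[0,0.026,0],[0,0.052,0],[0,0.077,0],[0,0.1,0],[0,0.125,0],[0,0.15,0],[0,0.175,0],[0,0.197,0],[0,0.213,0],[0,0.222,0]], slide=[[-0.01,0,-0.02],[-0.03,0,-0.05],[-0.04,0,-0.07],[-0.05,0,-0.1],[-0.06,0,-0.12],[-0.07,0,-0.15],[-0.08,0,-0.17],[-0.09,0,-0.19],[-0.1,0,-0.21],[-0.1,0,-0.22]], fingers=[0.2,0.2,0.2,0.2,0.2,0.2,0.2,0.2,0.2,0.2])

```text
time: 28.1
eef_pos: [0.5557, 0.1278, 0.1505]
tcp_rot: [2.025, 2.401, 0.003]
ft_force: [-0.2, -0.4, -2.8]
grip_width: 0.0431
grip_force: 61.8
```

Call:
drive_tool(delta_rot=[[0,0,0],[0,0,0.003],[0,0,0.007],[0,0,0.012],[0,0,0.018],[0,0,0.025],[0,0,0.032],[0,0,0.039],[0,0,0.046],[0,0,0.053]], slide=[[-0.02,-0.01,0],[-0.05,-0.02,0],[-0.1,-0.04,0],[-0.17,-0.06,0],[-0.25,-0.09,0],[-0.34,-0.13,0],[-0.43,-0.16,0],[-0.53,-0.2,0],[-0.63,-0.24,0],[-0.74,-0.28,0]], fingers=[0.2,0.2,0.2,0.2,0.2,0.2,0.2,0.2,0.2,0.2])

```text
time: 28.93
eef_pos: [0.5399, 0.0518, 0.149]
tcp_rot: [-2.121, -2.317, 0.0]
ft_force: [0.1, -0.0, -3.7]
grip_width: 0.0434
grip_force: 61.7
```

Call:
drive_tool(delta_rot=[[0,0,0.005],[0,0,0.01],[0,0,0.016],[0,0,0.021],[0,0,0.026],[0,0,0.032],[0,0,0.037],[0,0,0.042],[0,0,0.048],[0,0,0.053]], slide=[[-0.08,-0.02,0],[-0.15,-0.04,0],[-0.23,-0.07,0],[-0.3,-0.09,0],[-0.38,-0.11,0],[-0.46,-0.13,0],[-0.53,-0.15,0],[-0.61,-0.18,0],[-0.68,-0.2,0],[-0.76,-0.22,0]], fingers=[0.2,0.2,0.2,0.2,0.2,0.2,0.2,0.2,0.2,0.2])

```text
time: 29.77
eef_pos: [0.5249, -0.0253, 0.149]
tcp_rot: [-2.215, -2.227, -0.0]
ft_force: [-0.5, 0.4, -3.0]
grip_width: 0.0438
grip_force: 61.7
```

Call:
drive_tool(delta_rot=[[0,0,0.005],[0,0,0.01],[0,0,0.016],[0,0,0.021],[0,0,0.026],[0,0,0.032],[0,0,0.037],[0,0,0.042],[0,0,0.048],[0,0,0.053]], slide=[[-0.08,-0.02,0],[-0.16,-0.03,0],[-0.23,-0.05,0],[-0.31,-0.06,0],[-0.39,-0.08,0],[-0.47,-0.09,0],[-0.55,-0.11,0],[-0.62,-0.12,0],[-0.7,-0.14,0],[-0.78,-0.15,0]], fingers=[0.2,0.2,0.2,0.2,0.2,0.2,0.2,0.2,0.2,0.2])

```text
time: 30.6
eef_pos: [0.5103, -0.1035, 0.149]
tcp_rot: [-2.306, -2.133, 0.0]
ft_force: [-0.2, 0.6, -3.7]
grip_width: 0.0432
grip_force: 61.7
```

Call:
drive_tool(delta_rot=[[0,0,0.005],[0,0,0.01],[0,0,0.016],[0,0,0.021],[0,0,0.026],[0,0,0.032],[0,0,0.037],[0,0,0.042],[0,0,0.048],[0,0,0.053]], slide=[[-0.08,-0.01,0],[-0.16,-0.02,0],[-0.24,-0.03,0],[-0.32,-0.04,0],[-0.4,-0.04,0],[-0.48,-0.05,0],[-0.55,-0.06,0],[-0.63,-0.07,0],[-0.71,-0.08,0],[-0.79,-0.09,0]], fingers=[0.2,0.2,0.2,0.2,0.2,0.2,0.2,0.2,0.2,0.2])

```text
time: 31.43
eef_pos: [0.4953, -0.1816, 0.149]
tcp_rot: [-2.393, -2.035, 0.0]
ft_force: [0.6, -0.2, -2.7]
grip_width: 0.043
grip_force: 61.7
```

Call:
drive_tool(delta_rot=[[0,0,0.005],[0,0,0.01],[0,0,0.016],[0,0,0.021],[0,0,0.026],[0,0,0.032],[0,0,0.037],[0,0,0.042],[0,0,0.048],[0,0,0.053]], slide=[[-0.08,0,0],[-0.16,0,0],[-0.24,-0.01,0],[-0.32,-0.01,0],[-0.4,-0.01,0],[-0.48,-0.01,0],[-0.55,-0.01,0],[-0.63,-0.02,0],[-0.71,-0.02,0],[-0.79,-0.02,0]], fingers=[0.2,0.2,0.2,0.2,0.2,0.2,0.2,0.2,0.2,0.2])

```text
time: 32.27
eef_pos: [0.4807, -0.2593, 0.149]
tcp_rot: [-2.476, -1.934, 0.0]
ft_force: [-0.8, 0.3, -3.6]
grip_width: 0.0433
grip_force: 61.7
```

Call:
drive_tool(delta_rot=[[0,0,0.007],[0,0,0.014],[0,0,0.021],[0,0,0.028],[0,0,0.035],[0,0,0.041],[0,0,0.046],[0,0,0.05],[0,0,0.053],[0,0,0.053]], slide=[[-0.1,0,0],[-0.21,0.01,0],[-0.32,0.01,0],[-0.43,0.02,0],[-0.53,0.02,0],[-0.62,0.03,0],[-0.69,0.03,0],[-0.75,0.04,0],[-0.78,0.04,0],[-0.79,0.04,0]], fingers=[0.2,0.2,0.2,0.2,0.2,0.2,0.2,0.2,0.2,0.2])

```text
time: 33.1
eef_pos: [0.4656, -0.3367, 0.149]
tcp_rot: [-2.554, -1.829, 0.0]
ft_force: [-0.2, 0.0, -2.6]
grip_width: 0.0435
grip_force: 61.7
```

```bash
python3 - <<'E'
from h import *
s=r.sense();p=np.array(s["eef_pos"]);R=Rn.from_rotvec(s["tcp_rot"]).as_matrix()
print(s["time"],p,s["tcp_rot"],s["ft_force"])
plan([(p,R),(np.array([.4666,-.338,.0086]),Rn.from_rotvec([2.553,1.83,0]).as_matrix())])
E
```

```text
33.1 [ 0.46556453 -0.33673454  0.14897207] [-2.55408799e+00 -1.82926589e+00  2.38132971e-04] [-1.61764589e-01  1.79021942e-03 -2.61308706e+00]
slide [-0.01  0.01  1.4 ] rot [-0. -0. -0.]
```

Call:
drive_tool(delta_rot=[[0,0,0],[0,0,0],[0,0,0],[0,0,0],[0,0,0],[0,0,0],[0,0,0],[0,0,0],[0,0,0],[0,0,0]], slide=[[-0.01,0.01,0.03],[-0.01,0.01,0.1],[-0.01,0.01,0.2],[-0.01,0.01,0.31],[-0.01,0.01,0.43],[-0.01,0.01,0.55],[-0.01,0.01,0.67],[-0.01,0.01,0.79],[-0.01,0.01,0.9],[-0.01,0.01,1.0]], fingers=[0.2,0.2,0.2,0.2,0.2,0.2,0.2,0.2,0.2,0.2])

```text
time: 33.93
eef_pos: [0.466, -0.3373, 0.0475]
tcp_rot: [-2.553, -1.83, 0.001]
ft_force: [-0.3, 0.1, -3.4]
grip_width: 0.043
grip_force: 61.7
```

Call:
drive_tool(delta_rot=[[0,0,0],[0,0,0],[0,0,0],[0,0,0],[0,0,0],[0,0,0],[0,0,0],[0,0,0],[0,0,0],[0,0,0]], slide=[[0,0,0.08],[0,0,0.15],[0,0,0.21],[0,0,0.26],[0,0,0.3],[0,0,0.33],[0,0,0.36],[0,0,0.38],[0,0,0.39],[0,0,0.4]], fingers=[0.2,0.2,0.2,0.2,0.2,0.2,0.2,0.2,0.2,0.2])

```text
time: 34.77
eef_pos: [0.4665, -0.3375, 0.0091]
tcp_rot: [2.553, 1.83, 0.0]
ft_force: [-0.7, 0.9, -3.1]
grip_width: 0.0431
grip_force: 61.7
```

Call:
drive_tool(delta_rot=[[0,0,0],[0,0,0],[0,0,0],[0,0,0],[0,0,0],[0,0,0],[0,0,0],[0,0,0],[0,0,0],[0,0,0]], slide=[[0,0,0.002],[0,0,0.004],[0,0,0.006],[0,0,0.008],[0,0,0.01],[0,0,0.012],[0,0,0.014],[0,0,0.015],[0,0,0.015],[0,0,0.015]], fingers=[0.2,0.2,0.2,0.2,0.2,0.2,0.2,0.2,0.2,0.2])

```text
time: 35.6
eef_pos: [0.4665, -0.3375, 0.0087]
tcp_rot: [2.553, 1.83, 0.001]
ft_force: [-3.3, 2.5, 8.8]
grip_width: 0.0432
grip_force: 63.3
```

Contact with the bench is made. I release gently, then go straight up.

Call:
drive_tool(delta_rot=[[0,0,0],[0,0,0],[0,0,0],[0,0,0],[0,0,0],[0,0,0],[0,0,0],[0,0,0],[0,0,0],[0,0,0]], slide=[[0,0,-0.01],[0,0,-0.01],[0,0,-0.01],[0,0,-0.01],[0,0,-0.01],[0,0,-0.01],[0,0,-0.01],[0,0,-0.01],[0,0,-0.01],[0,0,-0.01]], fingers=[0.1,0,-0.05,-0.1,-0.15,-0.2,-0.3,-0.4,-0.5,-0.5])

```text
time: 36.43
eef_pos: [0.4663, -0.3375, 0.0085]
tcp_rot: [2.553, 1.83, -0.0]
ft_force: [-0.0, -0.1, -0.6]
grip_width: 0.0643
grip_force: 0.0
```

Call:
drive_tool(delta_rot=[[0,0,0],[0,0,0],[0,0,0],[0,0,0],[0,0,0],[0,0,0],[0,0,0],[0,0,0],[0,0,0],[0,0,0]], slide=[[0,0,-0.02],[0,0,-0.07],[0,0,-0.15],[0,0,-0.25],[0,0,-0.37],[0,0,-0.5],[0,0,-0.63],[0,0,-0.76],[0,0,-0.88],[0,0,-1.0]], fingers=[-0.5,-0.5,-0.5,-0.5,-0.5,-0.5,-0.5,-0.5,-0.5,-0.5])

```text
time: 37.27
eef_pos: [0.4666, -0.3375, 0.1102]
tcp_rot: [2.553, 1.83, 0.001]
ft_force: [0.1, 0.5, -0.2]
grip_width: 0.0639
grip_force: 0.0
```

Call:
drive_tool(delta_rot=[[0,0,0],[0,0,0],[0,0,0],[0,0,0],[0,0,0],[0,0,0],[0,0,0],[0,0,0],[0,0,0],[0,0,0]], slide=[[0,0,-0.12],[0,0,-0.24],[0,0,-0.36],[0,0,-0.48],[0,0,-0.6],[0,0,-0.7],[0,0,-0.78],[0,0,-0.83],[0,0,-0.85],[0,0,-0.85]], fingers=[-0.5,-0.5,-0.5,-0.5,-0.5,-0.5,-0.5,-0.5,-0.5,-0.5])

```text
time: 38.1
eef_pos: [0.4665, -0.3375, 0.1939]
tcp_rot: [2.553, 1.83, 0.0]
ft_force: [-0.2, -0.4, 0.1]
grip_width: 0.0642
grip_force: 0.0
```

```bash
python3 - <<'E'
from h import *
c=snap("wrist"); a=snap("scene")["image"][90:340,220:440]
save("t5.png",np.hstack([cv2.resize(a,(352,400)),c["image"][:,150:590]]))
im=c["image"];hsv=cv2.cvtColor(im,cv2.COLOR_RGB2HSV); m=((hsv[...,1]<90)&(hsv[...,2]>50))
for v in(170,190,210):
    u=np.where(m[v,285:362])[0]+285; A=ray(c,u[0]-.5,v,.042);B=ray(c,u[-1]+.5,v,.042); print(u[0],u[-1],((A+B)/2).round(4))
v=np.where(m[100:245,325])[0]+100; print(v[0],v[-1],ray(c,325,v[-1]+.5,.042).round(4),ray(c,325,v[0]-.5,.019).round(4))
E
```

```text
295 345 [ 0.4708 -0.3253  0.042 ]
295 353 [ 0.4682 -0.3449  0.042 ]
295 361 [ 0.4654 -0.3652  0.042 ]
127 237 [ 0.4535 -0.3918  0.042 ] [ 0.4877 -0.2906  0.019 ]
```

View pics/t5.png

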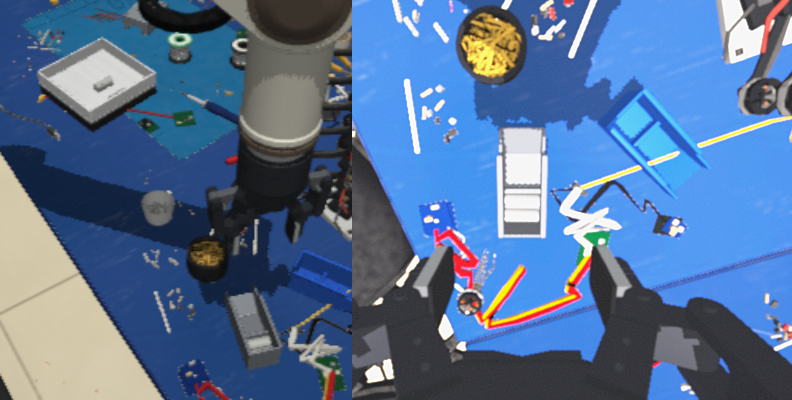

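The cup stands upright at its old spot, (522,182) in the picture, with the rear pins aboard at (522,200) and (522,215). The bystanders have not moved. One last look into the tray.

```bash
python3 - <<'E'
from h import *
save("t6.png",np.hstack([cv2.resize(snap("top")["image"][140:240,140:240],(380,380),interpolation=cv2.INTER_CUBIC),cv2.resize(snap("scene")["image"][105:185,230:330],(400,380),interpolation=cv2.INTER_CUBIC)]))
E
```

```text
(no output)
```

View pics/t6.png

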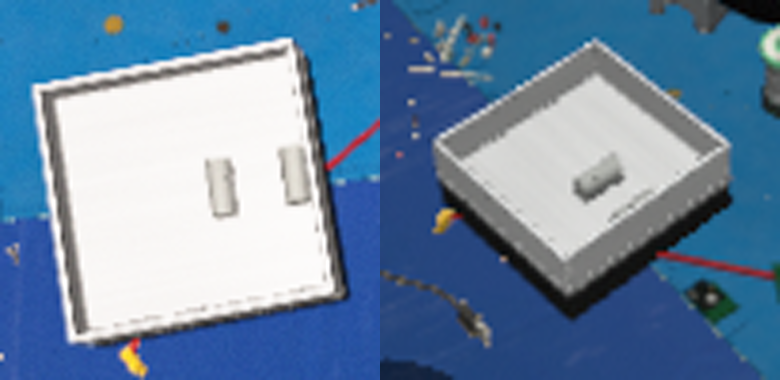

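Both pins lie in the tray, at (221,187) and (294,175) in the left part, so I hand the job in.

```bash
python3 -c "
from h import *
print(job_done())"
```

```text
the job is handed in; nothing more can be done
None
```

The two front pins are in the tray, and the cup is back within a few millimetres of its old spot with both rear pins aboard; the job was handed in at about 38 s with the gripper clear.

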